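# Press a bearing bush home with a trigger bar clamp and back the jaw off

## Task

Pump the orange trigger of the bar clamp to press the bronze bush fully home into the aluminium bearing block, until its flange sits hard against the block, and stop there: do not over-squeeze it, and do not touch the block or the bush yourself. Then draw the red release lever and slide the jaw all the way back to its stop, leaving the block standing by the fixed jaw, both levers sprung back and the other things on the bench undisturbed.

Things in the scene. Friction and masses are not known exactly. Their poses are not given: they have to be found in the camera images.
- press: blue trigger bar clamp lying flat on a fixed plywood board (175 x 360 x 18 mm, ending 45 mm to -x of the bar). Origin on the bench under the bar. Steel bar along y (y = -160 to 175 mm, 25 mm wide, middle 50 mm up); z up. Jaws reach 110 mm to +x, grip, trigger and lever to -x over bare bench. The sliding head closes towards +y. Nothing is higher than 82 mm
- fixed_face (a point): middle of the fixed jaw's rubber pad face, at x = 80, y = 130, z = 50 mm of the press; the pad is 40 mm wide, 36 mm high
- head (a joint): how far the sliding head stands forward of its back stop, m: 0 = fully back, 0.10 = front stop; its pad's face is then at that y of the press (x = 80 mm). Starts at 0.048. A ratchet in the head (2 mm clicks) lets it go forward (2 to 5 N drag) but not back, beyond dropping up to 2 mm to the last click, until the release lever is drawn
- trigger (a joint): angle of the orange trigger, rad: 0 = at rest (springs back in 0.5 s), 0.45 = its stop. Turns about an upright pin at x = 30 mm, y = head value - 52 mm of the press; its finger end goes to -y, towards the grip. Idle for the first 0.03 to 0.10 rad, then drives the head forward 34 mm per rad; let back, it ratchets. A full stroke moves the finger end 50 mm back and the head 10 to 14 mm forward
- trigger_pull (a point): point on the front (+y) face of the orange trigger near its finger end, 50 mm up; push here to -y with closed fingers standing in front of it. The trigger is straight, 12 mm thick, 26 mm high (37 to 63 mm up), ends 20 mm further out, leans forward 0.18 rad at rest. Steady pull: 2 to 6 N (in clicks) with the jaw free, 5 to 9 N pressing the bush, over 10 N once it is home, 16 N at 40 N on the jaw
- release (a joint): angle of the red release lever, rad: -0.14 to 0.18 = at rest (spring return; it twitches as the clicks pass), 0.30 = fully drawn. Turns about an upright pin at x = 20 mm, y = head value - 26 mm of the press; its finger end goes to -y. Drawn beyond about 0.22 it frees the ratchet (1 to 6 N at the lever); pulling on to -y then slides the head back with it (2 to 6 N), as far as the back stop
- release_pull (a point): point on the front (+y) face of the red lever's tab near its end, 50 mm up; pull by standing closed fingers in front of it. The tab is 44 mm long (ends 17 mm further out), 8 mm thick, 24 mm high, about 30 mm in front of the trigger; the trigger's pull point lies 55 mm further out to -x
- jaw_pad: rubber pad on the sliding jaw, 40 mm wide, 36 mm high, 11 mm thick; origin in the middle of its back, y towards the fixed jaw. It gives about 1 mm per 20 N
- block: loose aluminium bearing block, 50 mm wide (x), 40 mm long (y), 58 mm high, 76 mm over its feet, about 0.4 kg, standing on the plywood between the jaws, 2 to 18 mm clear of the fixed pad; pressing first slides it up to that pad. Origin in the middle of its underside; the bush enters its -y face (y = -20 mm), 32 mm up
- bush: flanged bronze bush started in the block's bore: flange 34 mm wide, 5 mm thick, facing the sliding jaw; origin in the middle of the flange's outer face. Home, this face is at y = -25 mm of the block; at first 8 to 14 mm further out. Driving it takes 10 to 16 N on the jaw, most at the end; once home the force climbs steeply. Over 40 N on it spoils it
- carton: white reagent carton with a blue band, 62 x 52 x 75 mm, loose bystander; origin under its middle
- spare_bush: spare bronze bush standing on its flange, 34 mm wide, 29 mm high, loose bystander; origin under its middle
- oil: small white oil bottle with red cap, 40 mm wide, 85 mm high, loose bystander; origin under its middle
- driver: green-handled screwdriver lying on the bench, 170 mm, loose bystander; origin under its middle

How it is judged (in metres and radians):
On the way:
1. with the trigger pulled, the jaw drives the bush home: flange within 0.6 mm of the block (y of bush in the frame of block above -0.0256 m and value of joint trigger above 0.06 rad), for 0.1 s.
At the end, for the whole second after the job is handed in: bush flange within 0.6 mm of the block; head within 5 mm of its back stop, trigger below 0.05 rad, lever below 0.22 rad; block upright and still on the board, within 15 mm of the fixed pad and of the pads' centre line; the four bystanders within 20 mm of where they were (y of bush in the frame of block above -0.0256 m and value of joint head below 0.005 m and value of joint trigger below 0.05 rad and value of joint release below 0.22 rad and y of block in the frame of press between 0.095 and 0.114 m and x of block in the frame of press between 0.065 and 0.095 m and angle between block's own z axis and vertical below 0.08 rad and linear speed of each of block, jaw_pad below 0.02 m/s and distance of each of carton, spare_bush, oil, driver from where it was at the start of the episode below 0.02 m); the robot touches nothing.
It fails at once if the bush is over-squeezed: more than 40 N between the jaw pad and the bush (contact force between jaw_pad and bush above 40 N).
It fails at once if the robot touches the block or the bush with more than 1 N (contact force between any of the fingers, the arm and block above 1 N or contact force between any of the fingers, the arm and bush above 1 N).
It fails at once if a bystander is knocked over or pushed more than 20 mm (distance of any of carton, spare_bush, oil, driver from where it was at the start of the episode above 0.02 m).
It also fails if it takes over 58 s, if anything falls off the work surface, if the arm or the gripper's body presses on something with over 40 N, if the wrist force passes 120 N, or if a joint passes its speed limit or range.

## Robot

A 6-joint arm with a two-finger parallel gripper is mounted at the origin on the work surface. World frame = base frame: x ahead of the robot, y to its left, z up, the work surface at z = 0. Lengths are in m, angles in degrees, forces in N, time in s.
With the tool pointing down it reaches from about 0.4 to 0.825 m from the base axis. Payload 7 kg.
Tool frame: the origin (TCP) lies midway between the tips of the shut fingers; the grasp point (between the pads) lies 19 mm behind it; z points along the fingers, y is the line along which they close (so a half turn about z gives the same grasp; the last joint's range is limited). The gripper opens to 88 mm and grips with 3 to 60 N. Pads are 19 mm wide; open, the fingers measure 130 mm over their backs; the gripper's body (78 mm by 193 mm) begins 47 mm behind the grasp point.
Start: joints at [85.491, 20.546, 0.682, 0, -70.136, -16.507], TCP at [0.242, 0.63, 0.227] pointing down, gripper open.
Joint ranges: [-176.03, 176.03], [-82.01, 121.73], [-58.28, 71.71], [-173.87, 95.51], [-174.79, -0.11], [-173.66, 173.66]. Speed limits (degrees/s): [136.94, 136.94, 172.46, 180, 180, 180].

## Interface

Orientations are given as [roll, pitch, yaw] about the fixed x, y, z axes, in that order (R = Rz(yaw) Ry(pitch) Rx(roll)).
In Python, from plant import r, eyes, workorder gives the robot as it stands.
- The arm moves only by the tool step_arm, never from a script. Its argument "plan" is a list of rows, each a list of 5 numbers: the shift along the tool's x, y, z each as a share of 25 cm, from -1 to 1, then the turn about the tool's z as a share of 60 degrees, from -1 to 1, then the finger opening in mm, from 0 to 87.6. In form: [[x, y, z, turn, jaw], ...]. A call has 1 to 12 rows; each row is the pose to reach, as a shift and turn from the pose commanded when the call began, along the tool's axes at that moment; what a row does not reach only later rows make up. A row lasts 1/12 s, in which the tool goes at most 41.7 mm and 7.16 degrees, less where a joint would pass 70% of its speed; a pose out of reach is approached as far as the arm can. A call with a number of a shift or a turn outside -1 to 1 is refused whole. A call with a gripper value outside its range is refused whole. The fingers move at their own pace and stop on an object; "newtons" is the grip in N (left out, the last holds). Time passes only in rows, so rows that repeat a pose let the fingers close. It gives the time, the measured TCP pose, the force, the opening and the grip force at its end, in the units of the state.
- r.get_state(): the state, without advancing time (a new reading comes with each control period).
- eyes.capture(name): name is "scene" or "side" or "wrist"; returns the picture (420x560x3 uint8, red, green, blue); there is no depth.
- eyes.camera_model(name): a dict with "fov_y" (degrees; the focal length in pixels is half the picture's height over the tangent of half this angle, whatever the lens; pixels are square), "cx", "cy" (the principal point, pixels), "world_to_cam" (4x4, takes a point from world to camera coordinates); the wrist camera has in their place "hand_eye" (4x4, takes a point from camera to tool coordinates, whose origin is the TCP and whose axes are the flange's). Camera axes: x right, y up, looking along -z (the intrinsics and any distortion apply to the point x, -y, -z); pixel columns grow to the right and rows downward; lengths in m; the calibration is good to about 2 mm. A picture is of the moment at which its call begins: read the wrist's pose just before it. camera_model takes no time and is no camera call.
- workorder.close_job(): hands the job in; it is judged then, once.
The state is a dict: "time_s": time; "joints": joint angles; "qd": joint speeds; "joint_torque": joint torques, N m; "tcp_pos": TCP position; "eef_rot": TCP orientation; "contact_force": force on the tool from outside, world axes, zero at the start; "moment": the same for the moment, N m; "gripper_width": finger opening in m; "gripper_force": force on a finger pad.
Only numpy, scipy, OpenCV 4.12 (cv2) and the standard library are available. Lean on these libraries where they do the work, as an engineer would, in place of code of your own. Each camera call takes 0.05 s, during which the arm holds its last target. There are 200 camera calls.

## Working session

There is one attempt and no reset: what is moved stays moved. The work goes in short steps, Python scripts to look and compute and a tool call to move; the robot and the scene stay as the last step left them, time stands still between calls to the robot, and variables do not carry over. Pictures are saved under pics/ and viewed, at most 12 in all, crops included, and the job is handed in when it is done.

Besides the shell and the picture viewer there is one more tool, called after "Request:" by a JSON object that holds its "fn" and its "kwargs". step_arm: Moves the arm, as the interface text tells. Its arguments: {"type":"object","properties":{"plan":{"type":"array"},"newtons":{"type":"number"}},"required":["plan"]}

```bash
mkdir -p pics; ls; python3 - <<'E'
from plant import r, eyes, workorder
import cv2,numpy as np
s=r.get_state();print({k:np.round(v,4).tolist() for k,v in s.items()})
for n in["scene","side","wrist"]:
    im=eyes.capture(n);cv2.imwrite(f"pics/{n}0.png",im[:,:,::-1])
    m=eyes.camera_model(n);print(n,{k:(np.round(v,4).tolist()) if not isinstance(v,str) else v for k,v in m.items()})
E
```

```text
pics
{'time_s': 0.0, 'joints': [85.4887, 20.5913, 0.6339, -0.0206, -70.1348, -16.5062], 'qd': [-0.0819, 0.1469, -0.111, 0.0379, -0.0303, -0.0604], 'joint_torque': [-0.0023, -58.2707, 29.3049, 6.997, 0.0068, -0.0002], 'tcp_pos': [0.2419, 0.6296, 0.2256], 'eef_rot': [179.9061, -0.0077, -21.0244], 'contact_force': [-0.0281, 0.1464, -0.7759], 'moment': [-0.003, 0.0087, 0.0123], 'gripper_force': 0.0, 'gripper_width': 0.0872}
scene {'fov_y': 52.5726, 'cx': 276.4161, 'cy': 203.6953, 'world_to_cam': [[-0.0135, 0.9999, 0.0071, -0.0154], [-0.7002, -0.0145, 0.7138, 0.3834], [0.7138, 0.0046, 0.7003, -1.3744], [0.0, 0.0, 0.0, 1.0]]}
side {'fov_y': 52.9025, 'cx': 276.0127, 'cy': 208.6883, 'world_to_cam': [[-0.7725, -0.6349, 0.014, 0.5295], [0.4818, -0.5715, 0.6643, -0.3461], [-0.4138, 0.5198, 0.7474, -0.7111], [0.0, 0.0, 0.0, 1.0]]}
wrist {'fov_y': 68.9011, 'cx': 274.7175, 'cy': 211.5384, 'hand_eye': [[0.0002, 0.9506, 0.3103, 0.0846], [1.0, 0.0001, -0.0011, -0.0004], [-0.0011, 0.3103, -0.9506, -0.1588], [0.0, 0.0, 0.0, 1.0]]}
```

View pics/scene0.png

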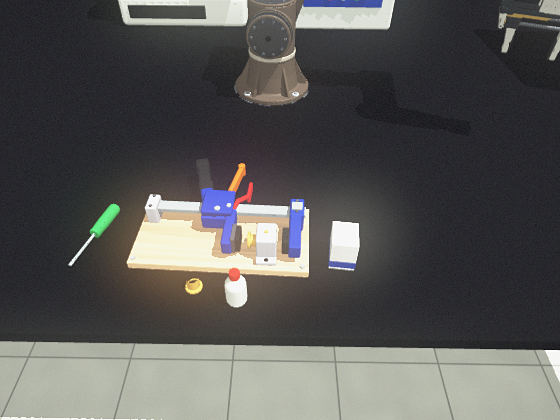

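View pics/side0.png

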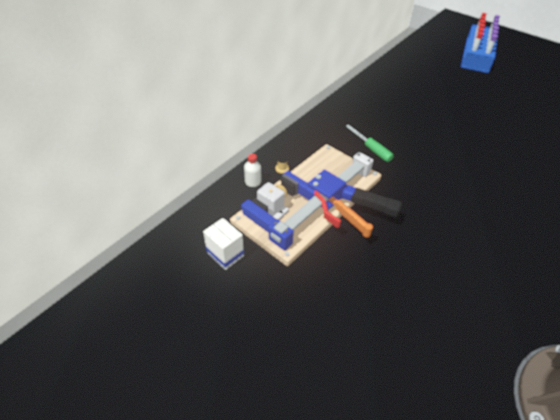

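View pics/wrist0.png

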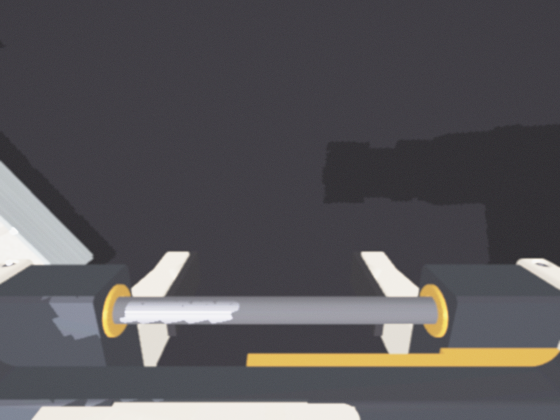

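The scene view shows the press with its jaws towards the camera. The orange trigger is at about (238,178) and the red lever at (245,197), both pointing towards the robot, and the board corners are near (130,271) and (309,271). The side view agrees; the wrist view doesn't show the press yet. Next I'll cast rays from these pixels.

```bash
cat > h.py <<'E'
import numpy as np,cv2
from plant import r,eyes
from scipy.spatial.transform import Rotation as Ro
def cam(n):
    m=eyes.camera_model(n); f=210/np.tan(np.radians(m["fov_y"]/2))
    if n=="wrist":
        s=r.get_state();T=np.eye(4);T[:3,:3]=Ro.from_euler('xyz',s["eef_rot"],degrees=True).as_matrix();T[:3,3]=s["tcp_pos"]
        C=T@np.array(m["hand_eye"])
    else: C=np.linalg.inv(np.array(m["world_to_cam"]))
    return f,m["cx"],m["cy"],C
def onplane(c,uv,z):
    f,cx,cy,C=c; uv=np.atleast_2d(uv).astype(float)
    d=np.c_[(uv[:,0]-cx)/f,-(uv[:,1]-cy)/f,-np.ones(len(uv))]@C[:3,:3].T
    o=C[:3,3]; return o+d*((z-o[2])/d[:,2])[:,None]
def mask(im,lo,hi):
    return cv2.inRange(cv2.cvtColor(im,cv2.COLOR_RGB2HSV),lo,hi)
def blob(m):
    n,l,s,c=cv2.connectedComponentsWithStats(m); i=1+np.argmax(s[1:,4]); return (l==i).astype(np.uint8)
E
python3 - <<'E'
from h import *
np.set_printoptions(precision=4,suppress=True)
for n in["scene","side"]:
    im=cv2.imread(f"pics/{n}0.png")[:,:,::-1].copy(); c=cam(n)
    for nm,lo,hi,z in[("orange",(8,160,90),(17,255,255),.055),("red",(0,170,80),(5,255,255),.055),("wood",(10,30,140),(25,150,255),.018)]:
        m=mask(im,lo,hi)
        if n=="scene":m[280:]=0; m[:150]=0
        else: m[:,:225]=0;m[:140]=0;m[300:]=0
        b=blob(m); p=np.argwhere(b)[:,::-1]
        rect=cv2.minAreaRect(p.astype(np.float32)); bx=cv2.boxPoints(rect)
        print(n,nm,len(p),bx.round(0).tolist(),"\n",onplane(c,bx,z)[:,:2].tolist())
E
```

```text
scene orange 99 [[231.0, 190.0], [242.0, 165.0], [248.0, 168.0], [237.0, 193.0]] 
 [[0.5622467922615754, -0.0772636875874951], [0.4755407106615176, -0.05961228356219048], [0.4846619364635423, -0.045157622963851604], [0.5702688705134342, -0.06359059046270549]]
scene red 7 [[248.0, 186.0], [250.0, 182.0], [251.0, 182.0], [249.0, 186.0]] 
 [[0.547014540604471, -0.04035277294450977], [0.5335187455173207, -0.03667866027142727], [0.5348325176767373, -0.03480683353350176], [0.5483018607421362, -0.03849616876071907]]
scene wood 1492 [[137.0, 234.0], [148.0, 198.0], [267.0, 233.0], [257.0, 269.0]] 
 [[0.6608280014720972, -0.2675685734157859], [0.5520374934719415, -0.27055287647810866], [0.6532007318935361, 0.0051973912709545045], [0.7468150210331878, -0.012580098351828828]]
side orange 153 [[349.0, 221.0], [358.0, 211.0], [376.0, 229.0], [367.0, 239.0]] 
 [[0.5265369935319703, -0.05294706818494055], [0.5254239031679743, -0.08975307910715757], [0.46853670904807626, -0.07082482419014247], [0.47070817640752355, -0.03567385868047235]]Traceback (most recent call last):
  File "<stdin>", line 9, in <module>
  File "h.py", line 18, in blob
    n,l,s,c=cv2.connectedComponentsWithStats(m); i=1+np.argmax(s[1:,4]); return (l==i).astype(np.uint8)
                                                     ~~~~~~~~~^^^^^^^^^
    return _wrapfunc(a, 'argmax', axis=axis, out=out, **kwds)
    return bound(*args, **kwds)
ValueError: attempt to get argmax of an empty sequence
```

Request:
{"fn": "step_arm", "kwargs": {"plan": [[0.88, 1, 0, 0, 0], [0.88, 1, 0, 0, 0], [0.88, 1, 0, 0, 0], [0.88, 1, 0, 0, 0], [0.88, 1, 0, 0, 0], [0.88, 1, 0, 0, 0], [0.88, 1, 0, 0, 0], [0.88, 1, 0, 0, 0], [0.88, 1, 0, 0, 0]], "newtons": 20}}

```text
time_s: 0.9
tcp_pos: [0.3583, 0.3121, 0.2267]
eef_rot: [179.9, 0.0, -21.2]
contact_force: [-0.7, 0.2, -1.3]
gripper_width: 0.0332
gripper_force: 0.0
```

Request:
{"fn": "step_arm", "kwargs": {"plan": [[0.88, 1, -0.1, -0.35, 0], [0.88, 1, -0.1, -0.35, 0], [0.88, 1, -0.1, -0.35, 0], [0.88, 1, -0.1, -0.35, 0], [0.88, 1, -0.1, -0.35, 0], [0.88, 1, -0.1, -0.35, 0], [0.88, 1, -0.1, -0.35, 0], [0.88, 1, -0.1, -0.35, 0], [0.88, 1, -0.1, -0.35, 0], [0.88, 1, -0.1, -0.35, 0]]}}

```text
time_s: 1.73
tcp_pos: [0.4741, 0.0027, 0.2515]
eef_rot: [180.0, 0.0, -0.3]
contact_force: [-0.7, 0.3, -0.2]
gripper_width: 0.0004
gripper_force: 0.0
```

```bash
python3 - <<'E'
from h import *
np.set_printoptions(precision=4,suppress=True)
s=r.get_state();print(s["time_s"],s["tcp_pos"],s["eef_rot"],s["contact_force"])
im=eyes.capture("wrist");cv2.imwrite("pics/w1.png",im[:,:,::-1])
E
```

```text
1.7333 [0.4741 0.0027 0.2515] [179.9745   0.0161  -0.2602] [-0.677   0.3454 -0.177 ]
```

View pics/w1.png

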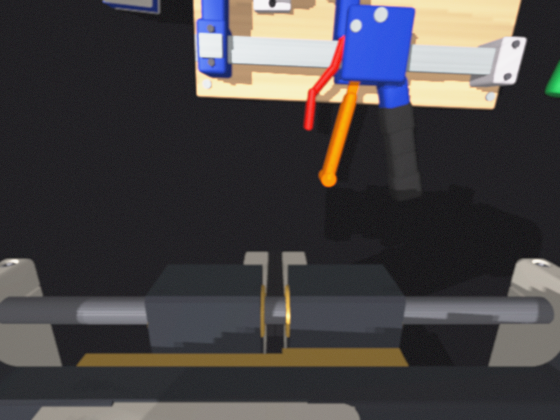

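The wrist view shows the board's near edge from (195,96) to (495,107). The red tab runs from (340,65) to (309,128), and the orange trigger from (353,85) to its end at (328,178). I'll cast these to get press coordinates.

```bash
python3 - <<'E'
from h import *
np.set_printoptions(precision=4,suppress=True)
im=cv2.imread("pics/w1.png")[:,:,::-1].copy(); c=cam("wrist")
e=onplane(c,[(195,96),(495,107)],.018)
d=e[0]-e[1];yaw=np.degrees(np.arctan2(-d[0],d[1]));print("edge",e[:,:2].tolist(),np.linalg.norm(d),"yaw",yaw)
for nm,lo,hi in[("orange",(8,160,90),(20,255,255)),("red",(0,170,80),(5,255,255))]:
    m=mask(im,lo,hi);m[250:]=0
    b=blob(m);p=np.argwhere(b)[:,::-1]
    print(nm,len(p))
    for row in range(p[:,1].min(),p[:,1].max()+1,8):
        q=p[p[:,1]==row][:,0]; w=onplane(c,[(q.min()-.5,row),(q.max()+.5,row)],.05)
        print(row,q.min(),q.max(),w[:,:2].round(4).tolist())
E
```

```text
edge [[0.5761977782632242, 0.09923511322125421], [0.5624036021428068, -0.2635481964560455]] 0.36304546419870976 yaw -2.177518913807452
orange 1522
82 350 358 [[0.5884, -0.0777], [0.5884, -0.0875]]
90 347 357 [[0.5803, -0.075], [0.5803, -0.087]]
98 344 356 [[0.5721, -0.0722], [0.572, -0.0866]]
106 339 355 [[0.5638, -0.0672], [0.5637, -0.0861]]
114 337 353 [[0.5553, -0.0655], [0.5552, -0.0846]]
122 335 350 [[0.5467, -0.0637], [0.5466, -0.0818]]
130 333 348 [[0.5379, -0.062], [0.5379, -0.0802]]
138 330 346 [[0.5291, -0.059], [0.529, -0.0785]]
146 328 343 [[0.52, -0.0572], [0.52, -0.0757]]
154 326 341 [[0.5109, -0.0553], [0.5108, -0.074]]
162 324 339 [[0.5016, -0.0534], [0.5015, -0.0722]]
170 320 336 [[0.4921, -0.0491], [0.492, -0.0692]]
178 319 336 [[0.4825, -0.0483], [0.4824, -0.0698]]
186 324 332 [[0.4727, -0.0547], [0.4726, -0.0656]]
red 759
39 341 342 [[0.63, -0.0653], [0.63, -0.0673]]
47 337 341 [[0.6225, -0.0615], [0.6225, -0.0668]]
55 335 340 [[0.6149, -0.0598], [0.6149, -0.0662]]
63 332 339 [[0.6072, -0.0571], [0.6072, -0.0656]]
71 325 334 [[0.5994, -0.05], [0.5994, -0.0607]]
79 319 328 [[0.5915, -0.0438], [0.5915, -0.0547]]
87 313 322 [[0.5835, -0.0376], [0.5835, -0.0485]]
95 308 315 [[0.5753, -0.0324], [0.5753, -0.0412]]
103 306 315 [[0.567, -0.0304], [0.567, -0.0415]]
111 305 314 [[0.5586, -0.0295], [0.5586, -0.0407]]
119 304 313 [[0.5501, -0.0286], [0.55, -0.0399]]
127 304 312 [[0.5414, -0.0289], [0.5413, -0.0391]]
```

Request:
{"fn": "step_arm", "kwargs": {"plan": [[0.09, 0.07, 0.1, 0, 0], [0.09, 0.07, 0.25, 0, 0], [0.09, 0.07, 0.4, 0, 0], [0.09, 0.07, 0.55, 0, 0], [0.09, 0.07, 0.7, 0, 0], [0.09, 0.07, 0.8, 0, 0], [0.09, 0.07, 0.866, 0, 0], [0.09, 0.07, 0.866, 0, 0]]}}

```text
time_s: 2.45
tcp_pos: [0.4931, -0.0117, 0.0316]
eef_rot: [179.9, 0.4, 0.0]
contact_force: [-0.3, -1.0, -0.1]
gripper_width: 0.0003
gripper_force: 0.0
```

```bash
python3 - <<'E'
from h import *
print(r.get_state()["contact_force"])
im=eyes.capture("wrist");cv2.imwrite("pics/w2.png",im[:,:,::-1])
E
```

```text
[-0.25554078 -0.98162127 -0.09643068]
```

View pics/w2.png

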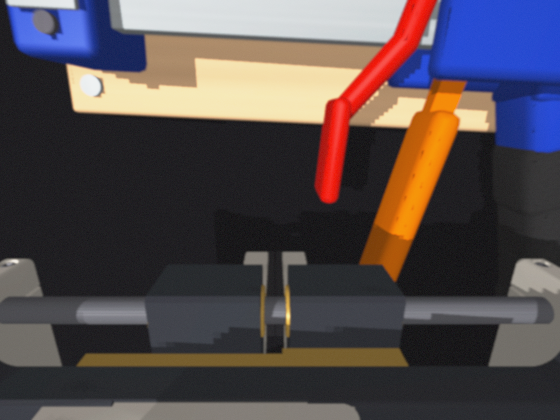

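The fingers stand in front of the trigger, and the red tab's end at (328,200) is clear of them. Starting the first stroke.

Request:
{"fn": "step_arm", "kwargs": {"plan": [[0, 0.03, 0, 0, 0], [0, 0.05, 0, 0, 0], [0, 0.07, 0, 0, 0], [0, 0.09, 0, 0, 0], [0, 0.11, 0, 0, 0], [0, 0.13, 0, 0, 0], [0, 0.15, 0, 0, 0], [0, 0.17, 0, 0, 0]]}}

```text
time_s: 3.17
tcp_pos: [0.4963, -0.0547, 0.0355]
eef_rot: [-180.0, -0.1, -0.0]
contact_force: [-0.8, 7.1, 0.4]
gripper_width: 0.0005
gripper_force: 2.8
```

Request:
{"fn": "step_arm", "kwargs": {"plan": [[0, 0.015, 0, 0, 0], [0, 0.03, 0, 0, 0], [0, 0.045, 0, 0, 0], [0, 0.06, 0, 0, 0], [0, 0.06, 0, 0, 0]]}}

```text
time_s: 3.58
tcp_pos: [0.4959, -0.07, 0.0352]
eef_rot: [-180.0, 0.0, -0.0]
contact_force: [-0.6, 1.9, 1.5]
gripper_width: 0.0002
gripper_force: 1.1
```

```bash
cat > look.py <<'E'
# head position from the pad/blue head and lever angles, scene+wrist
import sys
from h import *
im=eyes.capture("scene");cv2.imwrite(f"pics/s{sys.argv[1]}.png",im[:,:,::-1])
w=eyes.capture("wrist");cv2.imwrite(f"pics/w{sys.argv[1]}.png",w[:,:,::-1]);c=cam("wrist")
m=mask(w,(0,170,80),(5,255,255));m[250:]=0;p=np.argwhere(blob(m))[:,::-1]
row=p[:,1].max()-15
for k in(row,):
    q=p[p[:,1]==k][:,0];print("red tab y",onplane(c,[(q.min(),k),(q.max(),k)],.05)[:,:2].round(4).tolist())
m=mask(w,(8,160,90),(14,255,255));m[250:]=0
b=blob(m);p=np.argwhere(b)[:,::-1]
for k in(p[:,1].min()+30,240):
    q=p[p[:,1]==k][:,0]
    if len(q):print("orange",k,onplane(c,[(q.min(),k),(q.max(),k)],.05)[:,:2].round(4).tolist())
E
python3 look.py 3
python3 - <<'E'
import cv2
a=cv2.imread("pics/s3.png")[150:290,110:380];cv2.imwrite("pics/s3c.png",cv2.resize(a,None,fx=2.9,fy=2.9,interpolation=3))
E
```

```text
red tab y [[0.5441, -0.0208], [0.5441, -0.0329]]
orange 122 [[0.5761, -0.0855], [0.5761, -0.0963]]
orange 240 [[0.5183, -0.086], [0.5183, -0.1003]]
```

View pics/s3c.png

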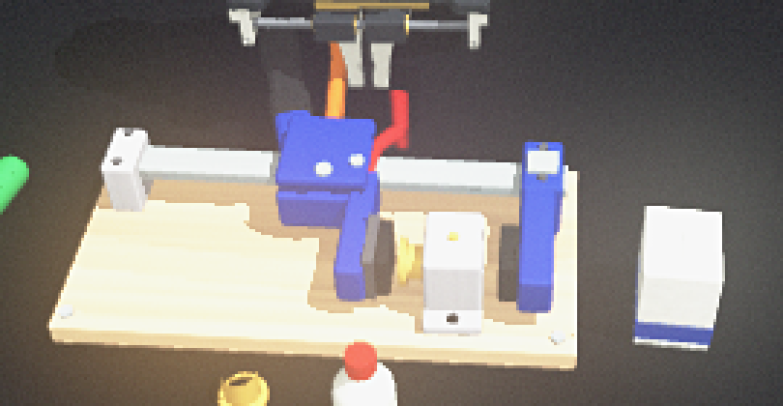

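The crop shows the jaw pad's face at about (392,255), a few mm short of the flange at (400,255). The trigger is roughly halfway through its stroke, so I'll carry on.

Request:
{"fn": "step_arm", "kwargs": {"plan": [[0, 0.015, 0, 0, 0], [0, 0.03, 0, 0, 0], [0, 0.045, 0, 0, 0], [0, 0.06, 0, 0, 0], [0, 0.06, 0, 0, 0]]}}

```text
time_s: 4.1
tcp_pos: [0.4969, -0.0845, 0.0353]
eef_rot: [-180.0, -0.1, 0.0]
contact_force: [1.5, 2.8, 0.6]
gripper_width: 0.0006
gripper_force: 1.2
```

Request:
{"fn": "step_arm", "kwargs": {"plan": [[0, 0.01, 0, 0, 0], [0, 0.02, 0, 0, 0], [0, 0.02, 0, 0, 0]]}}

```text
time_s: 4.35
tcp_pos: [0.4976, -0.0891, 0.0354]
eef_rot: [-180.0, -0.2, 0.0]
contact_force: [2.6, 6.8, -1.8]
gripper_width: 0.0005
gripper_force: 2.8
```

Request:
{"fn": "step_arm", "kwargs": {"plan": [[0, 0.012, 0, 0, 0], [0, 0.012, 0, 0, 0]]}}

```text
time_s: 4.52
tcp_pos: [0.4981, -0.0913, 0.0354]
eef_rot: [-179.9, -0.2, 0.0]
contact_force: [3.3, 12.2, -1.5]
gripper_width: 0.0002
gripper_force: 5.9
```

```bash
python3 look.py 4
```

```text
red tab y [[0.545, -0.0102], [0.545, -0.0263]]
orange 156 [[0.5629, -0.0943], [0.5629, -0.0952]]
orange 240 [[0.5203, -0.1049], [0.5203, -0.1156]]
```

Request:
{"fn": "step_arm", "kwargs": {"plan": [[0, -0.1, 0, 0, 0], [0, -0.2, 0, 0, 0], [0, -0.3, 0, 0, 0], [0, -0.3, 0, 0, 0], [0, -0.3, 0, 0, 0], [0, -0.3, 0, 0, 0], [0, -0.26, 0, 0, 0], [0, -0.23, 0, 0, 0], [0, -0.2, 0, 0, 0], [0, -0.17, 0, 0, 0], [0, -0.14, 0, 0, 0], [0, -0.12, 0, 0, 0]]}}

```text
time_s: 5.62
tcp_pos: [0.4958, -0.0636, 0.035]
eef_rot: [-180.0, -0.0, -0.1]
contact_force: [0.2, 2.7, 0.1]
gripper_width: 0.0006
gripper_force: 1.2
```

Request:
{"fn": "step_arm", "kwargs": {"plan": [[0, 0.01, 0, 0, 0], [0, 0.02, 0, 0, 0], [0, 0.03, 0, 0, 0], [0, 0.04, 0, 0, 0], [0, 0.05, 0, 0, 0], [0, 0.05, 0, 0, 0]]}}

```text
time_s: 6.12
tcp_pos: [0.4971, -0.0751, 0.0351]
eef_rot: [-179.9, -0.1, -0.0]
contact_force: [1.3, 8.3, -2.3]
gripper_width: 0.0006
gripper_force: 3.7
```

Request:
{"fn": "step_arm", "kwargs": {"plan": [[0, 0.008, 0, 0, 0], [0, 0.016, 0, 0, 0], [0, 0.016, 0, 0, 0]]}}

```text
time_s: 6.37
tcp_pos: [0.4977, -0.0785, 0.0352]
eef_rot: [-179.9, -0.2, -0.0]
contact_force: [2.2, 10.0, -2.6]
gripper_width: 0.0005
gripper_force: 4.4
```

```bash
python3 look.py 5
python3 - <<'E'
import cv2
a=cv2.imread("pics/s5.png")[150:290,110:380];cv2.imwrite("pics/s5c.png",cv2.resize(a,None,fx=2.9,fy=2.9,interpolation=3))
E
```

```text
red tab y [[0.5402, -0.017], [0.5402, -0.0317]]
orange 149 [[0.5658, -0.0816], [0.5658, -0.0825]]
orange 240 [[0.52, -0.0921], [0.52, -0.1033]]
```

View pics/s5c.png

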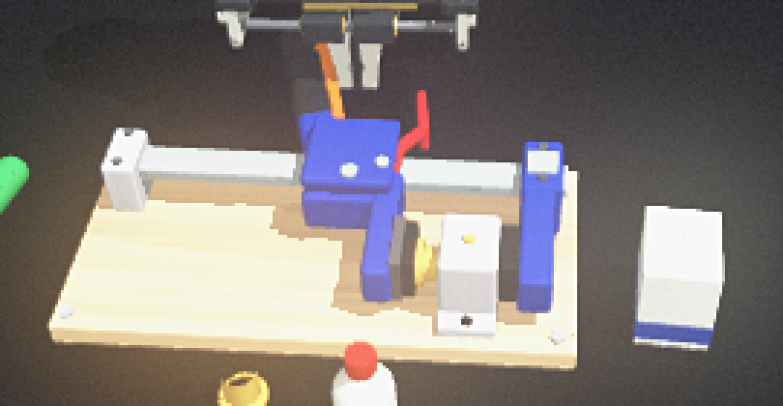

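The block now sits against the fixed pad at about (505,250). The jaw pad is on the flange at (415,260), and the bush still stands out about 10 mm or more. Third stroke.

Request:
{"fn": "step_arm", "kwargs": {"plan": [[0, -0.1, 0, 0, 0], [0, -0.2, 0, 0, 0], [0, -0.3, 0, 0, 0], [0, -0.3, 0, 0, 0], [0, -0.3, 0, 0, 0], [0, -0.3, 0, 0, 0], [0, -0.26, 0, 0, 0], [0, -0.23, 0, 0, 0], [0, -0.2, 0, 0, 0], [0, -0.17, 0, 0, 0], [0, -0.15, 0, 0, 0], [0, -0.13, 0, 0, 0]]}}

```text
time_s: 7.47
tcp_pos: [0.4955, -0.0474, 0.0348]
eef_rot: [-179.9, 0.0, -0.1]
contact_force: [-3.0, 8.8, 0.8]
gripper_width: 0.0007
gripper_force: 3.9
```

Request:
{"fn": "step_arm", "kwargs": {"plan": [[0, 0.01, 0, 0, 0], [0, 0.02, 0, 0, 0], [0, 0.03, 0, 0, 0], [0, 0.04, 0, 0, 0], [0, 0.04, 0, 0, 0]]}}

```text
time_s: 7.88
tcp_pos: [0.496, -0.0572, 0.0349]
eef_rot: [-179.9, -0.0, -0.1]
contact_force: [-0.1, 6.3, -1.8]
gripper_width: 0.0005
gripper_force: 3.3
```

Request:
{"fn": "step_arm", "kwargs": {"plan": [[0, 0.01, 0, 0, 0], [0, 0.02, 0, 0, 0], [0, 0.02, 0, 0, 0]]}}

```text
time_s: 8.13
tcp_pos: [0.4965, -0.0617, 0.035]
eef_rot: [-179.9, -0.1, -0.1]
contact_force: [-0.1, 9.3, -3.2]
gripper_width: 0.0004
gripper_force: 4.8
```

Request:
{"fn": "step_arm", "kwargs": {"plan": [[0, 0.008, 0, 0, 0], [0, 0.008, 0, 0, 0], [0, 0.008, 0, 0, 0]]}}

```text
time_s: 8.38
tcp_pos: [0.4967, -0.0632, 0.035]
eef_rot: [-179.9, -0.1, -0.1]
contact_force: [-0.4, 12.8, -2.2]
gripper_width: 0.0005
gripper_force: 6.1
```

```bash
python3 look.py 6
python3 - <<'E'
import cv2
a=cv2.imread("pics/s6.png")[150:290,110:380];cv2.imwrite("pics/s6c.png",cv2.resize(a,None,fx=2.9,fy=2.9,interpolation=3))
E
```

```text
red tab y [[0.5409, -0.0085], [0.5409, -0.0221]]
orange 146 [[0.5662, -0.0692], [0.5662, -0.0821]]
orange 240 [[0.5191, -0.0774], [0.5191, -0.0906]]
```

View pics/s6c.png

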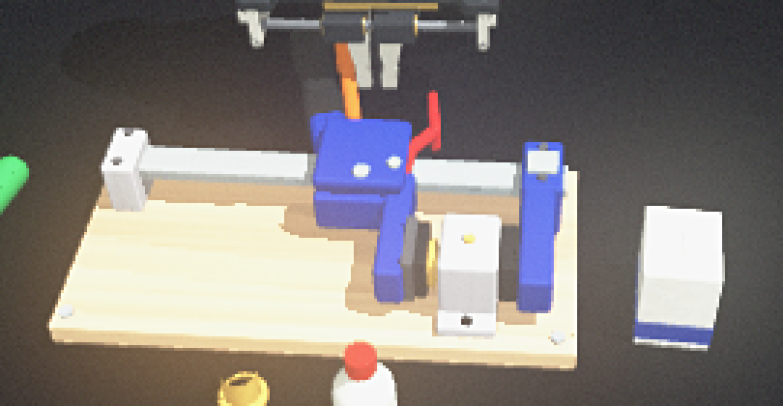

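```bash
cat > head.py <<'E'
import sys
from h import *
c=cam("scene")
def dots(f):
    im=cv2.imread(f)
    h=cv2.cvtColor(im,cv2.COLOR_BGR2GRAY).astype(np.float32)
    return im,h
a,_=dots("pics/scene0.png")
t=a[192:224,203:233]  # blue head, with the white dots
T=cv2.resize(t,None,fx=8,fy=8,interpolation=3)
for k in sys.argv[1:]:
    b,_=dots(f"pics/s{k}.png")
    S=cv2.resize(b[186:230,195:275],None,fx=8,fy=8,interpolation=3)
    R=cv2.matchTemplate(S,T,cv2.TM_CCOEFF_NORMED);_,v,_,l=cv2.minMaxLoc(R)
    u0=np.array([218.,208]);u1=u0+np.array([l[0]/8+195-203,l[1]/8+186-192])
    d=onplane(c,[u1],.075)-onplane(c,[u0],.075)
    print(k,round(v,3),(48+1000*np.linalg.norm(d)).round(1))
E
python3 head.py 3 4 5 6; python3 - <<'E'
from h import *
print(r.get_state()["contact_force"])
E
```

```text
3 0.943 56.1
4 0.928 62.2
5 0.928 74.8
6 0.956 82.9
[ 0.60552734 12.62994181 -1.59165253]
```

Request:
{"fn": "step_arm", "kwargs": {"plan": [[0, 0.004, 0, 0, 0], [0, 0.004, 0, 0, 0], [0, 0.004, 0, 0, 0]]}}

```text
time_s: 8.73
tcp_pos: [0.497, -0.0646, 0.0351]
eef_rot: [-179.9, -0.1, -0.1]
contact_force: [1.2, 8.8, -2.6]
gripper_width: 0.0005
gripper_force: 3.6
```

The force dropped back, so that peak was a ratchet click and the bush isn't home yet. I'll keep going in small steps.

Request:
{"fn": "step_arm", "kwargs": {"plan": [[0, 0.005, 0, 0, 0], [0, 0.005, 0, 0, 0]]}}

```text
time_s: 8.9
tcp_pos: [0.4971, -0.0658, 0.0351]
eef_rot: [-179.9, -0.1, -0.1]
contact_force: [1.9, 10.2, -4.1]
gripper_width: 0.0003
gripper_force: 4.2
```

Request:
{"fn": "step_arm", "kwargs": {"plan": [[0, 0.005, 0, 0, 0], [0, 0.005, 0, 0, 0]]}}

```text
time_s: 9.07
tcp_pos: [0.4973, -0.0669, 0.0351]
eef_rot: [-179.9, -0.2, -0.1]
contact_force: [2.5, 10.3, -3.8]
gripper_width: 0.0004
gripper_force: 4.6
```

```bash
python3 look.py 7; python3 head.py 7
```

```text
red tab y [[0.543, 0.0015], [0.543, -0.0137]]
orange 153 [[0.5637, -0.071], [0.5637, -0.0724]]
orange 240 [[0.5197, -0.081], [0.5197, -0.0933]]
7 0.958 84.9
```

Request:
{"fn": "step_arm", "kwargs": {"plan": [[0, -0.1, 0, 0, 0], [0, -0.2, 0, 0, 0], [0, -0.31, 0, 0, 0], [0, -0.31, 0, 0, 0], [0, -0.31, 0, 0, 0], [0, -0.31, 0, 0, 0], [0, -0.31, 0, 0, 0], [0, -0.29, 0, 0, 0], [0, -0.27, 0, 0, 0], [0, -0.255, 0, 0, 0], [0, -0.24, 0, 0, 0], [0, -0.24, 0, 0, 0]]}}

```text
time_s: 10.17
tcp_pos: [0.4958, -0.0079, 0.035]
eef_rot: [180.0, 0.0, -0.1]
contact_force: [-1.1, 2.2, 0.6]
gripper_width: 0.0005
gripper_force: 0.7
```

Request:
{"fn": "step_arm", "kwargs": {"plan": [[0, 0.008, 0, 0, 0], [0, 0.016, 0, 0, 0], [0, 0.016, 0, 0, 0]]}}

```text
time_s: 10.42
tcp_pos: [0.4959, -0.0111, 0.035]
eef_rot: [-180.0, 0.0, -0.0]
contact_force: [-1.5, 3.3, 0.5]
gripper_width: -0.0002
gripper_force: 1.3
```

```bash
python3 look.py 8; python3 head.py 8
```

```text
red tab y [[0.5461, 0.0066], [0.5461, -0.0025]]
orange 116 [[0.5788, -0.0453], [0.5788, -0.0525]]
orange 240 [[0.5184, -0.0332], [0.5184, -0.0505]]
8 0.938 82.9
```

Request:
{"fn": "step_arm", "kwargs": {"plan": [[0, 0.008, 0, 0, 0], [0, 0.016, 0, 0, 0], [0, 0.016, 0, 0, 0]]}}

```text
time_s: 10.77
tcp_pos: [0.4959, -0.015, 0.035]
eef_rot: [-180.0, 0.0, -0.0]
contact_force: [-1.6, 4.8, 0.4]
gripper_width: 0.0003
gripper_force: 2.1
```

Request:
{"fn": "step_arm", "kwargs": {"plan": [[0, 0.008, 0, 0, 0], [0, 0.008, 0, 0, 0]]}}

```text
time_s: 10.93
tcp_pos: [0.4959, -0.0168, 0.035]
eef_rot: [-180.0, 0.0, -0.0]
contact_force: [-2.3, 6.9, 0.4]
gripper_width: 0.0004
gripper_force: 2.6
```

Request:
{"fn": "step_arm", "kwargs": {"plan": [[0, 0.008, 0, 0, 0], [0, 0.008, 0, 0, 0]]}}

```text
time_s: 11.1
tcp_pos: [0.4959, -0.0187, 0.035]
eef_rot: [-180.0, -0.0, -0.0]
contact_force: [-4.2, 7.2, 0.9]
gripper_width: 0.0005
gripper_force: 3.2
```

Request:
{"fn": "step_arm", "kwargs": {"plan": [[0, 0.008, 0, 0, 0], [0, 0.008, 0, 0, 0]]}}

```text
time_s: 11.27
tcp_pos: [0.496, -0.0204, 0.035]
eef_rot: [-180.0, -0.0, -0.0]
contact_force: [-3.6, 7.2, 0.1]
gripper_width: 0.0005
gripper_force: 3.5
```

Request:
{"fn": "step_arm", "kwargs": {"plan": [[0, 0.006, 0, 0, 0], [0, 0.006, 0, 0, 0]]}}

```text
time_s: 11.43
tcp_pos: [0.496, -0.0218, 0.035]
eef_rot: [-179.9, -0.0, -0.0]
contact_force: [-3.6, 9.3, 0.6]
gripper_width: 0.0002
gripper_force: 3.7
```

```bash
python3 look.py 9; python3 head.py 9;python3 - <<'E'
import cv2
a=cv2.imread("pics/s9.png")[205:265,210:310];cv2.imwrite("pics/s9c.png",cv2.resize(a,None,fx=6,fy=6,interpolation=3))
E
```

```text
red tab y [[0.5407, -0.0095], [0.5407, -0.0188]]
orange 117 [[0.5784, -0.0486], [0.5784, -0.0495]]
orange 240 [[0.5185, -0.0416], [0.5185, -0.0574]]
9 0.957 84.9
```

View pics/s9c.png

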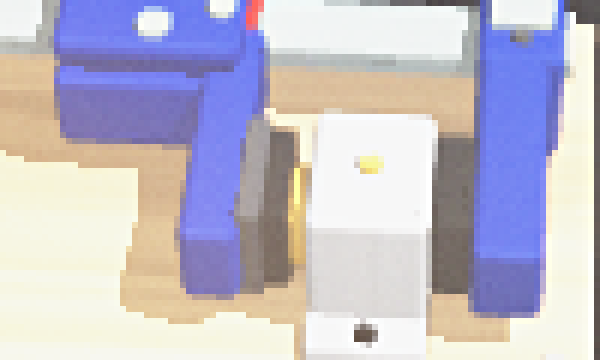

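The crop shows the block hard on the fixed pad. The flange strip is about 18 px wide between pad and block at (298,230), roughly 6 mm, so the bush is nearly home.

Request:
{"fn": "step_arm", "kwargs": {"plan": [[0, 0.005, 0, 0, 0], [0, 0.005, 0, 0, 0]]}}

```text
time_s: 11.7
tcp_pos: [0.4963, -0.0231, 0.0351]
eef_rot: [-180.0, -0.0, -0.0]
contact_force: [-1.1, 6.1, 0.9]
gripper_width: 0.0004
gripper_force: 2.5
```

Request:
{"fn": "step_arm", "kwargs": {"plan": [[0, 0.005, 0, 0, 0], [0, 0.005, 0, 0, 0]]}}

```text
time_s: 11.87
tcp_pos: [0.4965, -0.0244, 0.0352]
eef_rot: [-180.0, -0.1, -0.0]
contact_force: [-2.1, 7.9, 0.6]
gripper_width: 0.0003
gripper_force: 3.0
```

Request:
{"fn": "step_arm", "kwargs": {"plan": [[0, 0.005, 0, 0, 0], [0, 0.005, 0, 0, 0]]}}

```text
time_s: 12.03
tcp_pos: [0.4967, -0.0255, 0.0352]
eef_rot: [-179.9, -0.1, -0.0]
contact_force: [-1.9, 7.5, 0.0]
gripper_width: 0.0006
gripper_force: 3.2
```

Request:
{"fn": "step_arm", "kwargs": {"plan": [[0, 0.004, 0, 0, 0], [0, 0.004, 0, 0, 0]]}}

```text
time_s: 12.2
tcp_pos: [0.4968, -0.0264, 0.0352]
eef_rot: [-179.9, -0.1, -0.0]
contact_force: [-1.8, 9.5, -0.1]
gripper_width: 0.0008
gripper_force: 3.4
```

Request:
{"fn": "step_arm", "kwargs": {"plan": [[0, 0.004, 0, 0, 0], [0, 0.004, 0, 0, 0]]}}

```text
time_s: 12.37
tcp_pos: [0.4968, -0.0273, 0.0352]
eef_rot: [-179.9, -0.1, -0.0]
contact_force: [-2.4, 9.2, -0.2]
gripper_width: 0.0008
gripper_force: 3.7
```

Request:
{"fn": "step_arm", "kwargs": {"plan": [[0, 0.004, 0, 0, 0], [0, 0.004, 0, 0, 0]]}}

```text
time_s: 12.53
tcp_pos: [0.4967, -0.0283, 0.0352]
eef_rot: [-179.9, -0.1, -0.0]
contact_force: [-2.9, 9.6, 0.6]
gripper_width: 0.0006
gripper_force: 4.0
```

Request:
{"fn": "step_arm", "kwargs": {"plan": [[0, 0.004, 0, 0, 0], [0, 0.004, 0, 0, 0]]}}

```text
time_s: 12.7
tcp_pos: [0.4967, -0.0292, 0.0352]
eef_rot: [-179.9, -0.1, -0.0]
contact_force: [-2.2, 10.7, 0.8]
gripper_width: 0.0004
gripper_force: 4.3
```

Request:
{"fn": "step_arm", "kwargs": {"plan": [[0, 0.004, 0, 0, 0], [0, 0.004, 0, 0, 0]]}}

```text
time_s: 12.87
tcp_pos: [0.4966, -0.0301, 0.0352]
eef_rot: [-179.9, -0.1, -0.0]
contact_force: [-2.8, 11.3, 1.0]
gripper_width: -0.0002
gripper_force: 4.6
```

```bash
python3 look.py 10; python3 head.py 9 10;python3 - <<'E'
import cv2,numpy as np
# yellow flange strip width between pad and block, subpixel, rows 230..244 of scene
for k in("5","6","7","9","10"):
    a=cv2.imread(f"pics/s{k}.png").astype(float)
    s=a[232:245]; y=np.clip((s[:,:,2]-s[:,:,0])-30,0,None)[:,236:266].mean(0)
    print(k,y.round(0).astype(int).tolist())
E
```

```text
red tab y [[0.5432, 0.0012], [0.5432, -0.0095]]
orange 119 [[0.5781, -0.0511], [0.5781, -0.0619]]
orange 240 [[0.519, -0.0473], [0.519, -0.0626]]
9 0.957 84.9
10 0.957 87.0
5 [0, 0, 0, 0, 0, 0, 0, 0, 0, 0, 0, 0, 0, 0, 0, 0, 9, 66, 67, 67, 65, 51, 58, 61, 50, 4, 0, 0, 0, 0]
6 [37, 39, 29, 9, 0, 0, 0, 0, 0, 0, 0, 0, 0, 0, 0, 0, 0, 0, 0, 0, 0, 55, 65, 68, 56, 3, 0, 0, 0, 0]
7 [37, 38, 40, 25, 7, 0, 0, 0, 0, 0, 0, 0, 0, 0, 0, 0, 0, 0, 0, 0, 0, 3, 65, 74, 58, 5, 0, 0, 0, 0]
9 [38, 38, 39, 31, 10, 0, 0, 0, 0, 0, 0, 0, 0, 0, 0, 0, 0, 0, 0, 0, 0, 0, 49, 69, 62, 6, 0, 0, 0, 0]
10 [37, 38, 38, 39, 28, 8, 0, 0, 0, 0, 0, 0, 0, 0, 0, 0, 0, 0, 0, 0, 0, 0, 10, 68, 64, 8, 0, 0, 0, 0]
```

Request:
{"fn": "step_arm", "kwargs": {"plan": [[0, 0.004, 0, 0, 0], [0, 0.004, 0, 0, 0]]}}

```text
time_s: 13.13
tcp_pos: [0.4965, -0.031, 0.0352]
eef_rot: [-179.9, -0.1, -0.0]
contact_force: [-2.6, 12.4, 1.5]
gripper_width: 0.0003
gripper_force: 5.0
```

Request:
{"fn": "step_arm", "kwargs": {"plan": [[0, 0.003, 0, 0, 0], [0, 0.003, 0, 0, 0], [0, 0.003, 0, 0, 0]]}}

```text
time_s: 13.38
tcp_pos: [0.4965, -0.0317, 0.0352]
eef_rot: [-179.9, -0.1, -0.0]
contact_force: [-3.1, 13.0, 1.8]
gripper_width: 0.0006
gripper_force: 5.3
```

```bash
for i in 11 12 13; do python3 look.py $i >/dev/null; done; python3 head.py 11;python3 - <<'E'
import cv2,numpy as np
for k in("9","10","11","12","13"):
    a=cv2.imread(f"pics/s{k}.png").astype(float)
    s=a[232:245]; y=np.clip((s[:,:,2]-s[:,:,0])-30,0,None)[:,236:266].mean(0)
    print(k,y[20:27].round(0).astype(int).tolist(), (y[20:].sum()/68).round(2))
E
python3 -c "
from h import *
print(r.get_state()['contact_force'])"
```

```text
11 0.966 87.0
9 [0, 0, 49, 69, 62, 6, 0] 2.74
10 [0, 0, 10, 68, 64, 8, 0] 2.2
11 [0, 0, 9, 67, 64, 8, 0] 2.18
12 [0, 0, 9, 67, 64, 8, 0] 2.17
13 [0, 0, 8, 66, 64, 8, 0] 2.15
[-3.00537432 12.86873733  0.43832125]
```

The flange strip stopped narrowing (2.20 to 2.15 px) while the trigger moved further and the force held at 13 N, so the bush is home. I'll back off and move round in front of the red tab.

Request:
{"fn": "step_arm", "kwargs": {"plan": [[0, -0.08, 0, 0, 0], [0, -0.16, 0, 0, 0], [0, -0.24, 0, 0, 0], [0, -0.32, 0, 0, 0], [0, -0.32, 0, 0, 0], [0.08, -0.32, 0, 0, 0], [0.16, -0.32, 0, 0, 0], [0.226, -0.32, 0, 0, 0], [0.226, -0.32, 0, 0, 0], [0.226, -0.32, 0, 0, 0]]}}

```text
time_s: 14.52
tcp_pos: [0.553, 0.0464, 0.0347]
eef_rot: [180.0, 0.0, -0.0]
contact_force: [0.2, 0.5, 0.5]
gripper_width: 0.0002
gripper_force: 0.0
```

```bash
python3 look.py 14; python3 head.py 14
```

```text
red tab y [[0.5777, 0.0071], [0.5777, -0.0117]]
orange 240 [[0.5744, -0.0309], [0.5743, -0.0534]]
orange 240 [[0.5744, -0.0309], [0.5743, -0.0534]]
14 0.947 84.9
```

View pics/w14.png

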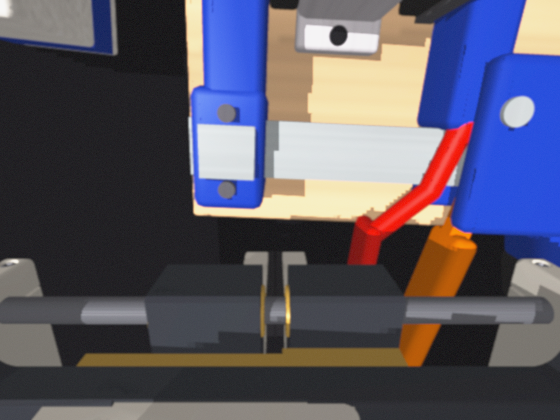

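The red tab, around (366,240), is left of the trigger and to the right of the fingers in view, i.e. just behind them. Drawing it to -y now.

Request:
{"fn": "step_arm", "kwargs": {"plan": [[0, 0.03, 0, 0, 0], [0, 0.06, 0, 0, 0], [0, 0.08, 0, 0, 0], [0, 0.1, 0, 0, 0], [0, 0.12, 0, 0, 0], [0, 0.14, 0, 0, 0], [0, 0.16, 0, 0, 0], [0, 0.18, 0, 0, 0], [0, 0.2, 0, 0, 0]]}}

```text
time_s: 15.37
tcp_pos: [0.5524, -0.0035, 0.035]
eef_rot: [180.0, 0.0, -0.0]
contact_force: [-0.8, -0.5, -0.6]
gripper_width: 0.0003
gripper_force: 0.4
```

```bash
python3 look.py 15; python3 head.py 15
```

```text
red tab y [[0.5782, -0.0172], [0.5781, -0.0334]]
orange 240 [[0.5748, -0.0341], [0.5748, -0.0504]]
15 0.958 84.9
```

Request:
{"fn": "step_arm", "kwargs": {"plan": [[0, 0.02, 0, 0, 0], [0, 0.04, 0, 0, 0], [0, 0.06, 0, 0, 0], [0, 0.08, 0, 0, 0], [0, 0.1, 0, 0, 0], [0, 0.12, 0, 0, 0], [0, 0.12, 0, 0, 0]]}}

```text
time_s: 16.05
tcp_pos: [0.5523, -0.0338, 0.035]
eef_rot: [180.0, 0.0, -0.1]
contact_force: [-1.3, 1.0, 1.2]
gripper_width: 0.0005
gripper_force: 0.3
```

```bash
python3 look.py 16; python3 head.py 16; python3 -c "
from h import *
print(r.get_state()['contact_force'])"
```

```text
red tab y [[0.5785, -0.0479], [0.5785, -0.0651]]
orange 240 [[0.5752, -0.0679], [0.5752, -0.0842]]
16 0.961 52.1
[-0.61394784  1.3783127  -0.02185211]
```

Request:
{"fn": "step_arm", "kwargs": {"plan": [[0, 0.02, 0, 0, 0], [0, 0.04, 0, 0, 0], [0, 0.06, 0, 0, 0], [0, 0.08, 0, 0, 0], [0, 0.1, 0, 0, 0], [0, 0.12, 0, 0, 0], [0, 0.14, 0, 0, 0], [0, 0.16, 0, 0, 0], [0, 0.18, 0, 0, 0], [0, 0.2, 0, 0, 0], [0, 0.2, 0, 0, 0]]}}

```text
time_s: 17.07
tcp_pos: [0.5526, -0.084, 0.035]
eef_rot: [180.0, -0.0, -0.0]
contact_force: [0.2, 1.0, -0.9]
gripper_width: 0.0005
gripper_force: 0.3
```

Request:
{"fn": "step_arm", "kwargs": {"plan": [[0, 0.01, 0, 0, 0], [0, 0.016, 0, 0, 0], [0, 0.016, 0, 0, 0]]}}

```text
time_s: 17.32
tcp_pos: [0.5529, -0.0872, 0.0352]
eef_rot: [180.0, -0.0, -0.0]
contact_force: [-0.2, 0.1, -0.2]
gripper_width: 0.0002
gripper_force: 0.4
```

Not at the stop yet, so I'll pull on until the force rises.

Request:
{"fn": "step_arm", "kwargs": {"plan": [[0, 0.01, 0, 0, 0], [0, 0.02, 0, 0, 0], [0, 0.02, 0, 0, 0]]}}

```text
time_s: 17.57
tcp_pos: [0.5525, -0.0916, 0.0351]
eef_rot: [-180.0, -0.0, -0.0]
contact_force: [-2.1, 7.0, 1.5]
gripper_width: 0.0005
gripper_force: 3.6
```

Request:
{"fn": "step_arm", "kwargs": {"plan": [[0, 0.01, 0, 0, 0], [0, 0.02, 0, 0, 0], [0, 0.02, 0, 0, 0]]}}

```text
time_s: 17.82
tcp_pos: [0.5521, -0.0958, 0.035]
eef_rot: [-179.9, 0.0, -0.0]
contact_force: [-4.6, 12.8, 3.6]
gripper_width: 0.0003
gripper_force: 6.8
```

```bash
python3 look.py 17; python3 - <<'E'
import cv2
a=cv2.imread("pics/s17.png")[140:310,60:370];cv2.imwrite("pics/s17c.png",cv2.resize(a,None,fx=2.5,fy=2.5,interpolation=3))
E
```

```text
red tab y [[0.5779, -0.1142], [0.5779, -0.1147]]
```

View pics/s17c.png

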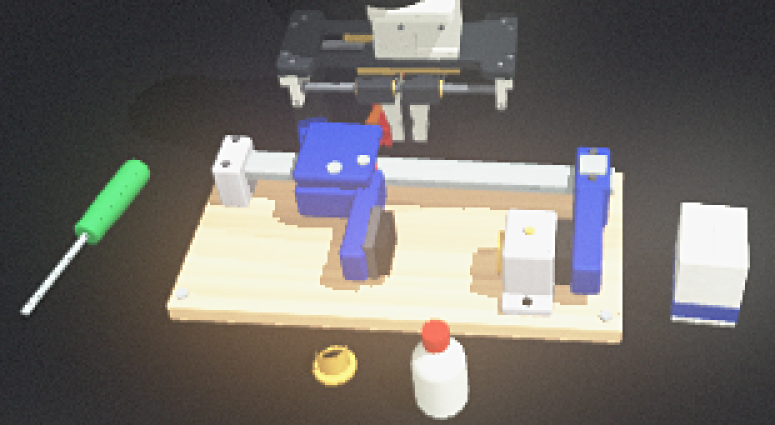

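```bash
sed -i 's/b\[186:230,195:275\]/b[186:230,160:275]/; s/l\[0\]\/8+195-203/l[0]\/8+160-203/; s/np.linalg.norm(d)/d[0,1]/' head.py; python3 head.py 16 17
```

```text
16 0.961 52.1
17 0.933 0.8
```

The head reads about 0.8 mm, so it's at its back stop. The block stands at the fixed pad with the bush in, and the bystanders look unmoved. Backing off and lifting clear.

Request:
{"fn": "step_arm", "kwargs": {"plan": [[0, -0.06, 0, 0, 0], [0, -0.12, 0, 0, 0], [0, -0.18, 0, 0, 0], [0, -0.18, 0, 0, 0], [0, -0.18, -0.1, 0, 0], [0, -0.18, -0.25, 0, 0], [0, -0.18, -0.4, 0, 0], [0, -0.18, -0.6, 0, 0], [-0.2, -0.18, -0.8, 0, 0], [-0.2, -0.18, -0.8, 0, 0], [-0.2, -0.18, -0.8, 0, 0], [-0.2, -0.18, -0.8, 0, 0]]}}

```text
time_s: 18.92
tcp_pos: [0.5028, -0.0522, 0.2376]
eef_rot: [-179.9, -0.3, 0.0]
contact_force: [0.4, 0.7, -1.1]
gripper_width: 0.0004
gripper_force: 0.0
```

```bash
python3 look.py 18; python3 head.py 18; python3 - <<'E'
import cv2,numpy as np
a=cv2.imread("pics/s18.png")[150:280,150:330];b=cv2.imread("pics/w18.png")[:250]
a=cv2.resize(a,(560,404),interpolation=3);cv2.imwrite("pics/f.png",cv2.resize(np.vstack([a,b]),None,fx=.9,fy=.9))
E
```

```text
red tab y [[0.551, -0.0812], [0.551, -0.09]]
orange 149 [[0.5477, -0.1145], [0.5477, -0.1322]]
18 0.933 0.8
```

View pics/f.png

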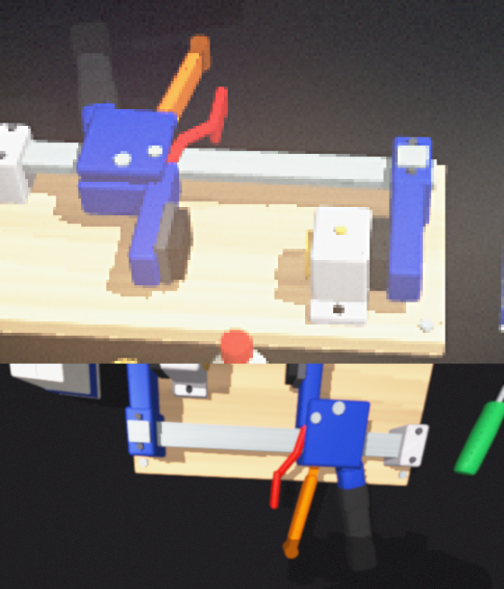

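The head is fully back and both levers have sprung back. The block stands at the fixed pad with the flange hard against it, and the arm is clear. Handing in.

```bash
python3 -c "
from plant import workorder
print(workorder.close_job())"
```

```text
the job is handed in; nothing more can be done
None
```

I handed the job in at about 19 s of the 58 s allowed; no verdict came back. By camera and force readings the bush is pressed home, the jaw is at its back stop (about 0.8 mm), both levers have sprung back, the block stands at the fixed pad, and the bystanders look unmoved.

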